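# Lay a straightedge against two pins and weight it down

### The job

Take the straightedge by its knob and, without lifting it off the panel, slide it away from the side where it lies until its long edge bears lightly but firmly on both steel pins at once, and hold it there for a moment; never push hard on a pin. Then, with the edge still touching both pins, gently set the stone block flat on the straightedge, beside the knob, to hold it for ruling a line. Leave the tin, the wooden slat and the washer where they are.

Things in the scene. Friction and masses are not known exactly. Their poses are not given: they have to be found in the camera images.
- board: the plain plywood shutter panel, 270 x 400 x 18 mm, fixed to the table; origin at the centre of its underside, x and y along the 270 and 400 mm sides, z up; its top is 18 mm above the table
- slot_left: thin steel plate, 48 (x) x 18 mm, let in flush with the panel's top, on the panel's +y half; origin at its centre, axes as the panel's. A fixed steel pin, 8 mm diameter, stands 14 mm out of its slot, clamped anywhere up to 10 mm either way along x from the origin: where exactly must be felt or seen. It must never be pushed with more than 9 N
- slot_right: the same plate on the panel's -y half, with its own pin, also up to 10 mm either way from the origin along x, and the same 9 N limit. The plates are about 190 to 230 mm apart; the line through the two pins is not square to the panel
- knob (a point): centre of the straightedge's round black upright knob, 26 mm diameter, 36 mm tall, in the middle of the straightedge; the point is half-way up it, 24 mm above the straightedge's underside. Axes: x across it towards the pins, y along it, z up. A round knob can turn in the grip, so the straightedge swings when one pin stops it
- rule_edge (a point): middle of the straightedge's working edge, facing the pins, 25 mm from the knob's axis; same axes; 3 mm above the panel. Loose aluminium straightedge, about 0.35 kg, 360 long (y) x 50 wide (x) x 6 mm thick, flat on the panel. With little downward press it slides at about 2 N; swinging it about one pin takes 5 to 8 N at the knob, and pushing past 10 N means both pins bear. A pin touches when the pin's axis is 4 mm from the edge
- stone_mid (a point): centre of the rough grey stone block, loose on the table, about 0.4 kg; 40 (its x) x 90 (its y) x 45 mm high (z); the point is 22.5 mm above its underside. It stands left or right of the panel, its place swapped with the tin's in some runs
- tin_mid (a point): bystander: closed metal tin, 66 mm diameter, 80 mm high, point half-way up
- slat: bystander: dark wooden slat, 30 x 130 x 12 mm, lying on the panel beyond the pins; origin at the centre of its underside
- washer: bystander: steel washer, 32 mm diameter, 6 mm thick, lying on the panel beyond the pins; origin at the centre of its underside
Mind the look-alikes: they are no part of the job. What is meant by the part that bears stone_mid is not black or yellow, and is the larger of those in its own colour.

How it is judged:
By the outcome, as a careful person would: the job done as asked, in the order asked, and still so for the second after the job is handed in, with the robot touching nothing.
It also fails if it takes over 69 s, if anything falls off the work surface, if the arm or the gripper's body presses on something with over 40 N, if the wrist force passes 120 N, or if a joint passes its speed limit or range.

### The arm

A 6-joint arm with a two-finger parallel gripper is mounted at the origin on the work surface. World frame = base frame: x ahead of the robot, y to its left, z up, the work surface at z = 0. Lengths are in m, angles in rad, forces in N, time in s.
With the tool pointing down it reaches from about 0.35 to 0.975 m from the base axis. Payload 4.9 kg.
Tool frame: the origin (TCP) lies on the centre line of the jaws, within the pads' length; the fingertips stand 22 mm ahead of it and the grasp point (between the pads) lies 3 mm ahead of it (manip.tcp_to_tips is the distance from the TCP to the fingertips, in m); z points along the fingers, x is the direction in which the jaws open and shut, and the axes are right-handed (so a half turn about z gives the same grasp; the last joint's range is limited). The gripper opens to 85 mm and grips with 20 to 120 N. Pads are 22 mm wide; open, the fingers measure 114 mm over their backs; the gripper's body (76 mm by 85 mm) begins 54 mm behind the grasp point. The pads swing forward as they close: fully open they stand 13 mm farther back than shut.
Start: joints at [1.051, 0.053, 1.613, -0, 1.476, -0.119], TCP at [0.244, 0.575, 0.253] pointing down, gripper open.
Joint ranges: [-3.01, 3.01], [-1.01, 2.22], [0.06, 2.58], [-1.02, 4.17], [0.09, 2.62], [-3.14, 3.14]. Speed limits (rad/s): [2.57, 2.57, 3.14, 3.14, 3.14, 3.14].

### API

Orientations are given as a unit quaternion [w, x, y, z].
In Python, from plant import manip gives the robot as it stands.
- The arm moves only by the shell command python3 -m pendant 'ROWS'. ROWS is a JSON object of lists of equal length, an entry for each row: "linear": the shift along the tool's x, y, z in cm, a list of three; "rotation": the turn, a rotation vector about the tool's x, y, z in degrees, a list of three; "grip": the closure, from 0 (fully open) to 1 (shut). A call has exactly 10 rows; each row is the pose to reach, as a shift and turn from the pose commanded when the call began, along the tool's axes at that moment; what a row does not reach only later rows make up. A row lasts 1/12 s, in which the tool goes at most 41.7 mm and 7.16 degrees, less where a joint would pass 70% of its speed; a pose out of reach is approached as far as the arm can. A call with a gripper value outside its range is refused whole. The fingers move at their own pace and stop on an object; the grip force is fixed at half the most. Time passes only in rows, so rows that repeat a pose let the fingers close, or fill a call up. It gives the time, the measured TCP pose, the force and the opening at its end, in the units of the state.
- manip.state(): the state, without advancing time (a new reading comes with each control period).
- manip.grab_frame(name): name is "scene" or "top"; returns the picture (400x640x3 uint8, red, green, blue); there is no depth.
- manip.calibration(name): a dict with "fx", "fy", "cx", "cy" (pixels), "cam_to_world" (4x4, takes a point from camera to world coordinates). Camera axes: x right, y up, looking along -z (the intrinsics and any distortion apply to the point x, -y, -z); pixel columns grow to the right and rows downward; lengths in m; the calibration is good to about 2 mm. A picture is of the moment at which its call begins. calibration takes no time and is no camera call.
- manip.job_done(): hands the job in, once; it reports no verdict.
The state is a dict: "time": time; "joint_pos": joint angles; "joint_vel": joint speeds; "joint_efforts": joint torques, N m; "tool_pos": TCP position; "tool_rot": TCP orientation; "contact_force": force on the tool from outside, world axes, zero at the start; "ft_torque": the same for the moment, N m; "gripper_width": opening from 0.0 (shut) to 1.0 (fully open).
Only numpy, scipy, OpenCV 4.12 (cv2) and the standard library are available. Lean on these libraries where they do the work, as an engineer would, in place of code of your own. Each camera call takes 0.05 s, during which the arm holds its last target. There are 200 camera calls.

## Working session

There is one attempt and no reset: what is moved stays moved. The work goes in short steps, Python scripts to look and compute and a shell command to move; the robot and the scene stay as the last step left them, time stands still between calls to the robot, and variables do not carry over. Pictures are saved under pics/ and viewed, about 8 in all and at most 12, crops included, and the job is handed in when it is done.

```bash
ls; mkdir -p pics
python3 - <<'E'
from plant import manip
import cv2,numpy as np
print(manip.state()); print(manip.tcp_to_tips)
for n in("scene","top"):
    im=manip.grab_frame(n); cv2.imwrite(f"pics/{n}0.png",im[...,::-1]); np.save(f"{n}0.npy",im); print(n,manip.calibration(n))
E
```

```text
pics
{'time': 0.0, 'joint_pos': array([ 1.05099719e+00,  5.33687636e-02,  1.61428968e+00, -2.21638828e-05,
        1.47600385e+00, -1.19022993e-01]), 'joint_vel': array([-0.00028839, -0.00035468,  0.00184188,  0.00123502, -0.00093566,
        0.00078731]), 'joint_efforts': array([ 1.97557201e-04, -3.93692529e+01, -3.70175064e+01, -1.88415252e-04,
        6.98703006e-03, -2.79246215e-06]), 'tool_pos': array([0.24356225, 0.5749613 , 0.25205817]), 'tool_rot': array([ 4.74805234e-04,  8.33705480e-01,  5.52208385e-01, -9.19530835e-04]), 'contact_force': array([ 0.4094887 , -0.70738475, -0.24213479]), 'ft_torque': array([ 0.04800305, -0.01150101,  0.08349533]), 'gripper_width': 0.9949961828132765}
0.022
scene {'fx': 391.57116155226936, 'fy': 391.57116155226936, 'cx': 321.4471488223767, 'cy': 198.19331668835372, 'cam_to_world': array([[-0.89222627, -0.27641046,  0.35711279,  0.94944349],
       [ 0.45155957, -0.55505441,  0.6985761 ,  0.82858604],
       [ 0.00512329,  0.78454564,  0.62004991,  0.77400223],
       [ 0.        ,  0.        ,  0.        ,  1.        ]])}
top {'fx': 483.49416820463716, 'fy': 483.49416820463716, 'cx': 325.4954332650749, 'cy': 191.44984431591342, 'cam_to_world': array([[-0.01018698,  0.99624404, -0.08598865,  0.43863182],
       [-0.99986143, -0.01128061, -0.01224198,  0.03086759],
       [-0.01316601,  0.08585203,  0.9962209 ,  1.18069276],
       [ 0.        ,  0.        ,  0.        ,  1.        ]])}
```

View pics/top0.png

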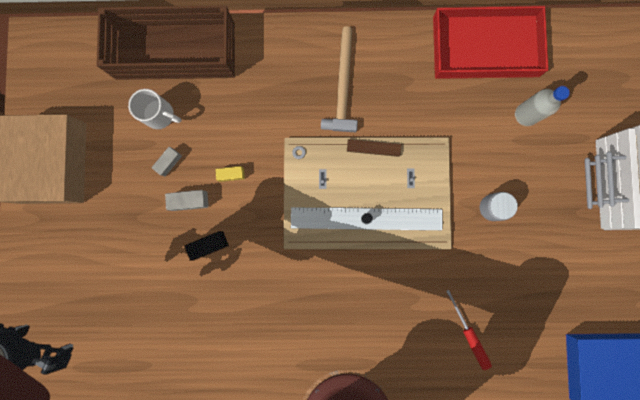

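View pics/scene0.png

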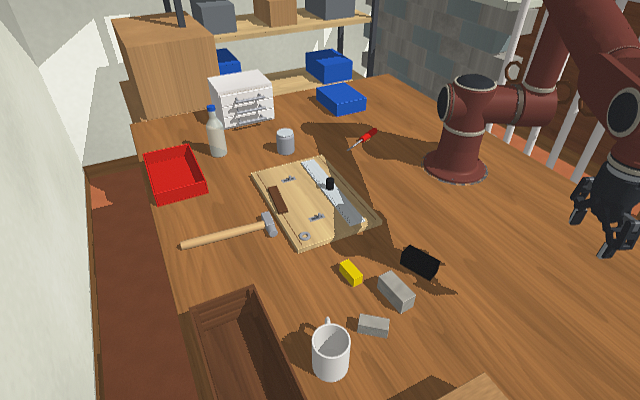

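The top view shows the grey blocks at (187,200), large, and (166,161), small. It also shows a black block at (206,245) and a yellow one at (229,174). The stone is the larger grey one, at (187,200). The rule lies at row 219 with its knob at (367,218), and the pins are on the plates at (323,179) and (411,178). I'll check close crops next.

```bash
cat > h.py <<'E'
import numpy as np,cv2
from plant import manip
def ray(n,u,v):
    c=manip.calibration(n);T=c["cam_to_world"]
    d=T[:3,:3]@np.array([(u-c["cx"])/c["fx"],-(v-c["cy"])/c["fy"],-1.]);return T[:3,3],d
def pt(n,u,v,z):
    o,d=ray(n,u,v);return o+d*(z-o[2])/d[2]
def px(n,P):
    c=manip.calibration(n);T=c["cam_to_world"];q=T[:3,:3].T@(np.asarray(P)-T[:3,3])
    return np.array([c["cx"]-c["fx"]*q[0]/q[2],c["cy"]+c["fy"]*q[1]/q[2]])
E
python3 - <<'E'
from h import *
t=np.load("top0.npy")
a=cv2.resize(t[130:255,275:460],None,fx=4,fy=4,interpolation=cv2.INTER_CUBIC)
b=cv2.resize(t[140:260,150:250],None,fx=4,fy=4,interpolation=cv2.INTER_CUBIC)
cv2.imwrite("pics/ca.png",a[...,::-1]);
s=np.load("scene0.npy");c=cv2.resize(s[150:345,240:440],None,fx=3,fy=3,interpolation=cv2.INTER_CUBIC)
cv2.imwrite("pics/cc.png",c[...,::-1])
for u,v,z in[(367,218,.054),(323,179,.018),(411,178,.018),(284,138,.018),(449,137,.018),(452,248,.018),(284,248,.018)]:print(u,v,pt("top",u,v,z).round(4))
hsv=cv2.cvtColor(t,cv2.COLOR_RGB2HSV)
m=((hsv[...,1]<60)&(hsv[...,2]>80)).astype(np.uint8)
for C in cv2.findContours(m,cv2.RETR_EXTERNAL,cv2.CHAIN_APPROX_NONE)[0]:
    r=cv2.minAreaRect(C)
    if cv2.contourArea(C)>15 and 150<r[0][0]<530 and 130<r[0][1]<250:print(np.round(r[0],1),np.round(r[1],1),round(r[2],1),pt("top",*r[0],.045).round(4),np.round(cv2.boxPoints(r),1).tolist())
E
```

```text
367 218 [ 0.4728 -0.0512  0.054 ]
323 179 [0.5693 0.0509 0.018 ]
411 178 [ 0.5692 -0.1616  0.018 ]
284 138 [0.671  0.1451 0.018 ]
449 137 [ 0.6683 -0.2562  0.018 ]
452 248 [ 0.4004 -0.2548  0.018 ]
284 248 [0.4043 0.1458 0.018 ]
[366.  218.3] [152.2  22.4] 0.8 [ 0.4723 -0.0496  0.045 ] [[289.79998779296875, 228.5], [290.1000061035156, 206.10000610351562], [442.29998779296875, 208.1999969482422], [442.0, 230.60000610351562]]
[498.5 206. ] [28. 37.] 90.0 [ 0.4979 -0.3598  0.045 ] [[480.0, 192.0], [517.0, 192.0], [517.0, 220.0], [480.0, 220.0]]
[186.  199.9] [18.1 41.4] 84.3 [0.5203 0.3747 0.045 ] [[164.5, 193.0], [205.6999969482422, 188.8000030517578], [207.5, 206.89999389648438], [166.3000030517578, 211.0]]
[322.5 178.5] [19.  7.] 90.0 [0.5675 0.0516 0.045 ] [[319.0, 169.0], [326.0, 169.0], [326.0, 188.0], [319.0, 188.0]]
[410.5 177.5] [19.  7.] 90.0 [ 0.5674 -0.156   0.045 ] [[407.0, 168.0], [414.0, 168.0], [414.0, 187.0], [407.0, 187.0]]
[166.3 161.3] [16.1 28.6] 39.5 [0.6129 0.4232 0.045 ] [[151.0, 167.1999969482422], [169.10000610351562, 145.1999969482422], [181.60000610351562, 155.39999389648438], [163.39999389648438, 177.5]]
[298.3 152.3] [12.  12.7] 45.0 [0.6309 0.1086 0.045 ] [[289.5, 152.5], [298.5, 143.5], [307.0, 152.0], [298.0, 161.0]]
```

View pics/ca.png

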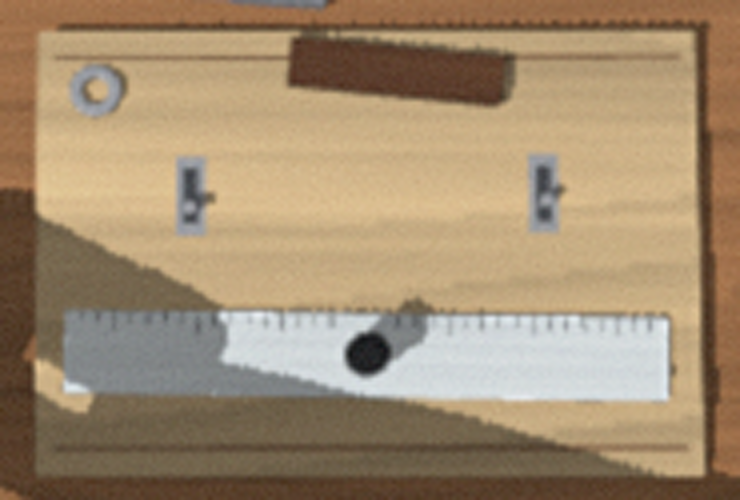

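View pics/cc.png

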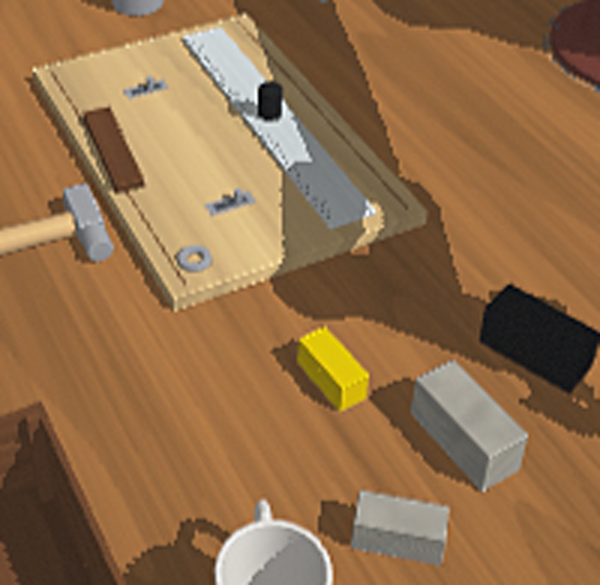

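Run:
```python
from h import *
t=np.load("top0.npy")
k=[cv2.resize(t[165:192,a:a+30],None,fx=13,fy=13,interpolation=cv2.INTER_NEAREST) for a in(309,397)]
cv2.imwrite("pics/pins.png",np.hstack(k)[...,::-1])
hsv=cv2.cvtColor(t,cv2.COLOR_RGB2HSV)
m=(hsv[...,2]<50).astype(np.uint8);m[:205]=0;m[232:]=0;m[:,:355]=0;m[:,385:]=0
C=max(cv2.findContours(m,0,1)[0],key=cv2.contourArea);(u,v),r=cv2.minEnclosingCircle(C);x,y,w,h=cv2.boundingRect(C);print("knob px",u,v,r,(x,y,w,h),pt("top",u,v,.058).round(4))
B=[pt("top",*q,.024).round(4) for q in[(290.1-.3,206.4),(442.3+.3,208.5),(442.3,230.6),(289.8,228.5)]];print("rule",B,np.linalg.norm(B[0]-B[1]),np.linalg.norm(B[0]-B[3]),"mid",np.mean(B,0))
d=B[0]-B[1];print("rule yaw of y axis deg from +y",np.degrees(np.arctan2(-d[0],d[1])))
S=[pt("top",*q,.045) for q in[(164.5,193.),(166.3,211.),(207.5,206.9),(205.7,188.8)]];print("stone",np.round(S,4));
d=S[0]-S[3];d/=np.linalg.norm(d);print("stone ctr",((S[0]+S[1])/2-d*.045).round(4),"yaw",np.degrees(np.arctan2(-d[0],d[1])))
# scene view of stone centre: project
c=((S[0]+S[1])/2-d*.045);print("scene px of stone top",px("scene",c),"knob top",px("scene",pt("top",u,v,.06)))
```

```text
knob px 366.6428527832031 217.92857360839844 4.764985084533691 (362, 214, 10, 9) [ 0.4729 -0.0501  0.058 ]
rule [array([0.5035, 0.131 , 0.024 ]), array([ 0.4945, -0.234 ,  0.024 ]), array([ 0.4419, -0.2316,  0.024 ]), array([0.4506, 0.1312, 0.024 ])] 0.36511094204364786 0.05290037807048258 mid [ 0.472625 -0.05085   0.024   ]
rule yaw of y axis deg from +y -1.4124864308359015
stone [[0.5373 0.426  0.045 ]
 [0.4946 0.421  0.045 ]
 [0.5032 0.3235 0.045 ]
 [0.5462 0.3283 0.045 ]]
stone ctr [0.52   0.3787 0.045 ] yaw 5.185799220229888
scene px of stone top [396.49536292 284.85098813] knob top [329.39828427 179.29647286]
```

View pics/pins.png

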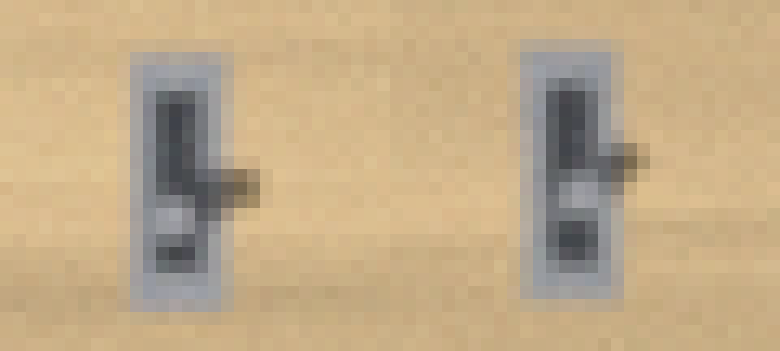

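```bash
cat >> h.py <<'E'
from scipy.spatial.transform import Rotation as R
def move(P,yaw,ref=None):
    "shift (cm) and rotvec (deg), tool axes, from measured pose to TCP P with tool x at yaw, pointing down"
    s=manip.state();q=s["tool_rot"];A=R.from_quat([q[1],q[2],q[3],q[0]])
    a=np.radians(yaw);B=R.from_matrix(np.array([[np.cos(a),np.sin(a),0],[np.sin(a),-np.cos(a),0],[0,0,-1]]))
    print("t",round(s["time"],2),"pos",s["tool_pos"].round(4),"F",s["contact_force"].round(2),"w",round(s["gripper_width"],3))
    M=A.as_matrix();print("yaw now",np.degrees(np.arctan2(M[1,0],M[0,0])).round(2))
    print("shift cm",(A.inv().apply(np.array(P)-s["tool_pos"])*100).round(2),"rot",np.degrees((A.inv()*B).as_rotvec()).round(2))
E
python3 - <<'E'
from h import *
l=pt("top",322.1,181.4,.032);r=pt("top",411.0,179.3,.032);print(l,r,"yaw",np.degrees(np.arctan2(-(l-r)[0],(l-r)[1])))
for p in(l,r):print(px("scene",p))
move([.4729,-.0501,.12],88.6)
E
```

```text
[0.56197306 0.05285067 0.032     ] [ 0.56454863 -0.15919642  0.032     ] yaw 0.6958950767240046
[318.56934778 213.45923155]
[289.07980543 176.13656666]
t 0.1 pos [0.2436 0.575  0.2522] F [-0.34 -0.63 -0.35] w 1.0
yaw now 67.04
shift cm [-48.59  45.51  13.3 ] rot [ -0.03   0.1  -21.56]
```

```bash
python3 -m pendant '{"linear":[[-2,1.9,0],[-4.9,4.6,0],[-7.8,7.3,0],[-10.7,10,0],[-13.6,12.7,0],[-16.5,15.4,0],[-19.4,18.2,0],[-22.3,20.9,0],[-25.2,23.6,0],[-28,26.2,0]],"rotation":[[0,0,-2],[0,0,-4],[0,0,-7],[0,0,-10],[0,0,-13],[0,0,-16],[0,0,-18],[0,0,-20],[0,0,-21.5],[0,0,-21.5]],"grip":[0,0,0,0,0,0,0,0,0,0]}'; python3 -c "
from h import *
move([.4729,-.0501,.11],88.6)"
```

```text
time: 0.93
tool_pos: [0.3757, 0.2135, 0.2529]
tool_rot: [0.0, 0.716, 0.698, -0.0]
contact_force: [0.9, -0.0, -0.3]
gripper_width: 1.001
t 0.93 pos [0.3757 0.2135 0.2529] F [ 0.9  -0.   -0.26] w 1.001
yaw now 88.6
shift cm [-26.11  10.36  14.29] rot [-0.01  0.01  0.  ]
```

```bash
python3 -m pendant '{"linear":[[-3,1.2,1],[-6.4,2.5,2.5],[-9.8,3.9,4],[-13.2,5.2,5.5],[-16.6,6.6,7.5],[-20,7.9,9.5],[-23,9.1,11.5],[-26.1,10.4,13.3],[-26.1,10.4,14.3],[-26.1,10.4,14.3]],"rotation":[[0,0,0],[0,0,0],[0,0,0],[0,0,0],[0,0,0],[0,0,0],[0,0,0],[0,0,0],[0,0,0],[0,0,0]],"grip":[0,0,0,0,0,0,0,0,0,0]}'; python3 -c "
from h import *
im=manip.grab_frame('scene');cv2.imwrite('pics/s1.png',cv2.resize(im[120:260,240:440],None,fx=3,fy=3)[...,::-1])
move([.4729,-.0501,.049],88.6)"
```

```text
time: 1.77
tool_pos: [0.4711, -0.0489, 0.107]
tool_rot: [-0.003, 0.717, 0.697, -0.002]
contact_force: [-0.2, 0.5, -0.7]
gripper_width: 0.998
t 1.82 pos [ 0.4717 -0.0481  0.1085] F [ 0.34  0.51 -0.06] w 1.0
yaw now 88.45
shift cm [-0.2   0.15  5.95] rot [-0.24 -0.08 -0.15]
```

View pics/s1.png

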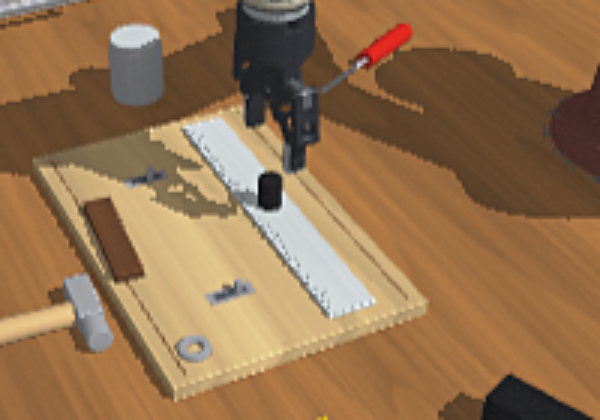

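The open gripper straddles the knob, whose top is near (270,185) in the crop, and both fingers are clear. I'll descend and grip.

```bash
python3 -m pendant '{"linear":[[0,0,1],[0,0,2.5],[0,0,4],[0,0,5.2],[0,0,6],[0,0,6],[0,0,6],[0,0,6],[0,0,6],[0,0,6]],"rotation":[[0,0,0],[0,0,0],[0,0,0],[0,0,0],[0,0,0],[0,0,0],[0,0,0],[0,0,0],[0,0,0],[0,0,0]],"grip":[0,0,0,0,0,0,0.3,0.5,0.6,0.7]}';  python3 -m pendant '{"linear":[[0,0,0],[0,0,0],[0,0,0],[0,0,0],[0,0,0],[0,0,0],[0,0,0],[0,0,0],[0,0,0],[0,0,0]],"rotation":[[0,0,0],[0,0,0],[0,0,0],[0,0,0],[0,0,0],[0,0,0],[0,0,0],[0,0,0],[0,0,0],[0,0,0]],"grip":[0.8,1,1,1,1,1,1,1,1,1]}'
```

```text
time: 2.65
tool_pos: [0.4738, -0.0482, 0.0513]
tool_rot: [0.001, 0.716, 0.698, 0.0]
contact_force: [0.1, -0.3, 0.6]
gripper_width: 0.455
time: 3.48
tool_pos: [0.4739, -0.0484, 0.0513]
tool_rot: [0.001, 0.716, 0.698, 0.0]
contact_force: [-1.1, -0.2, 5.6]
gripper_width: 0.281
```

```bash
python3 -m pendant '{"linear":[[0,0,-0.01],[0,0,-0.02],[0,0,-0.03],[0,0,-0.03],[0,0,-0.03],[0,0,-0.03],[0,0,-0.03],[0,0,-0.03],[0,0,-0.03],[0,0,-0.03]],"rotation":[[0,0,0],[0,0,0],[0,0,0],[0,0,0],[0,0,0],[0,0,0],[0,0,0],[0,0,0],[0,0,0],[0,0,0]],"grip":[1,1,1,1,1,1,1,1,1,1]}'
```

```text
time: 4.32
tool_pos: [0.4739, -0.0484, 0.0513]
tool_rot: [0.001, 0.716, 0.698, 0.0]
contact_force: [1.1, -0.1, 5.9]
gripper_width: 0.288
```

```bash
python3 -m pendant '{"linear":[[0,0,-0.01],[0,0,-0.02],[0,0,-0.03],[0,0,-0.04],[0,0,-0.05],[0,0,-0.05],[0,0,-0.05],[0,0,-0.05],[0,0,-0.05],[0,0,-0.05]],"rotation":[[0,0,0],[0,0,0],[0,0,0],[0,0,0],[0,0,0],[0,0,0],[0,0,0],[0,0,0],[0,0,0],[0,0,0]],"grip":[1,1,1,1,1,1,1,1,1,1]}'
```

```text
time: 5.15
tool_pos: [0.4734, -0.0482, 0.0513]
tool_rot: [0.0, 0.716, 0.698, 0.0]
contact_force: [2.7, -0.2, 4.3]
gripper_width: 0.282
```

```bash
python3 -m pendant '{"linear":[[0,0.3,-0.04],[0.02,0.8,-0.04],[0.03,1.4,-0.04],[0.05,2.1,-0.04],[0.07,2.8,-0.04],[0.09,3.5,-0.04],[0.1,4.1,-0.04],[0.11,4.6,-0.04],[0.12,4.8,-0.04],[0.12,4.8,-0.04]],"rotation":[[0,0,0],[0,0,-0.3],[0,0,-0.6],[0,0,-1],[0,0,-1.4],[0,0,-1.7],[0,0,-2],[0,0,-2.1],[0,0,-2.1],[0,0,-2.1]],"grip":[1,1,1,1,1,1,1,1,1,1]}'
python3 - <<'E'
from h import *
im=manip.grab_frame("top");np.save("top1.npy",im)
cv2.imwrite("pics/t1.png",cv2.resize(im[130:255,275:460],None,fx=4,fy=4,interpolation=cv2.INTER_CUBIC)[...,::-1])
print(manip.state()["contact_force"],manip.state()["tool_pos"])
E
```

```text
time: 5.98
tool_pos: [0.5205, -0.048, 0.0514]
tool_rot: [-0.001, 0.703, 0.711, -0.001]
contact_force: [-0.1, -0.0, 7.1]
gripper_width: 0.285
[-0.84062466 -0.46852558  7.24426382] [ 0.52043047 -0.04798457  0.05132443]
```

View pics/t1.png

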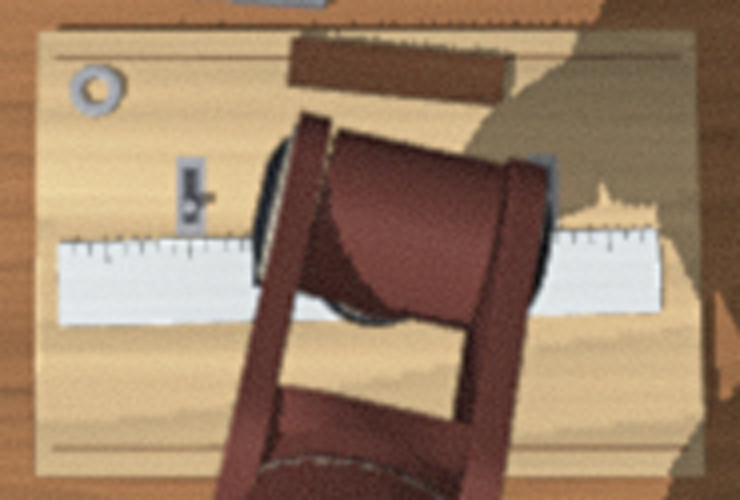

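```bash
cat > edge.py <<'E'
from h import *
import sys
im=manip.grab_frame("top") if len(sys.argv)<2 else np.load(sys.argv[1])
f=cv2.GaussianBlur(cv2.cvtColor(im,cv2.COLOR_RGB2HSV)[...,1].astype(float),(3,1),0)
P=[]
for u in list(range(292,333))+list(range(417,437)):
    if 318<=u<=327 or 407<=u<=416: continue
    c=f[182:222,u];g=np.where(c<45)[0]
    # first row of a long low-saturation run
    for i in g:
        if i>1 and (c[i:i+12]<60).all():
            hi=c[max(0,i-4):i-1].mean() if i>4 else c[0];lo=c[i+2:i+6].mean();th=(hi+lo)/2
            j=i
            while j>0 and c[j-1]<th:j-=1
            if j>0:
                v=182+j-(th-c[j])/(c[j-1]-c[j]+1e-9)
                P.append(pt("top",u,v,.024)[:2])
            break
P=np.array(P);
for _ in range(3):
    a,b=np.polyfit(P[:,1],P[:,0],1);r=P[:,0]-(a*P[:,1]+b);P=P[abs(r)<.0015]
print(len(P),"yaw",-np.degrees(np.arctan(a)),"rms",r.std())
for n,(x,y) in dict(L=(.5620,.0529),R=(.5645,-.1592)).items():print(n,"gap mm",((x-(a*y+b))*np.cos(np.arctan(a))-.004)*1e3)
E
python3 edge.py top1.npy; python3 -c "
from h import *
s=manip.state();print(s['contact_force'],s['tool_pos'],s['time'])"
```

```text
51 yaw 0.6430777616298247 rms 0.0002571166272487157
L gap mm 13.446341496127213
R gap mm 13.565660880258356
[-0.84062466 -0.46852558  7.24426382] [ 0.52043047 -0.04798457  0.05132443] 6.0333
```

```bash
python3 -m pendant '{"linear":[[0,0.1,-0.03],[0,0.25,-0.06],[0,0.4,-0.06],[0,0.55,-0.06],[0,0.7,-0.06],[0,0.8,-0.06],[0,0.9,-0.06],[0,1.0,-0.06],[0,1.0,-0.06],[0,1.0,-0.06]],"rotation":[[0,0,0],[0,0,0],[0,0,0],[0,0,0],[0,0,0],[0,0,0],[0,0,0],[0,0,0],[0,0,0],[0,0,0]],"grip":[1,1,1,1,1,1,1,1,1,1]}'
python3 -m pendant '{"linear":[[0,0,0],[0,0.02,0],[0,0.04,0],[0,0.06,0],[0,0.08,0],[0,0.1,0],[0,0.1,0],[0,0.1,0],[0,0.1,0],[0,0.1,0]],"rotation":[[0,0,0],[0,0,0],[0,0,0],[0,0,0],[0,0,0],[0,0,0],[0,0,0],[0,0,0],[0,0,0],[0,0,0]],"grip":[1,1,1,1,1,1,1,1,1,1]}'; python3 edge.py
```

```text
time: 6.87
tool_pos: [0.5295, -0.0477, 0.0514]
tool_rot: [-0.002, 0.703, 0.711, -0.001]
contact_force: [-2.5, -0.5, 5.9]
gripper_width: 0.28
time: 7.7
tool_pos: [0.5303, -0.0477, 0.0514]
tool_rot: [-0.002, 0.703, 0.711, -0.001]
contact_force: [-2.9, -1.0, 6.4]
gripper_width: 0.282
51 yaw 0.6513699963068482 rms 0.00018569268415397145
L gap mm 3.783224081412642
R gap mm 3.8718447832416114
```

```bash
for i in 1 2 ; do python3 -m pendant '{"linear":[[0,0.02,0],[0,0.03,0],[0,0.05,0],[0,0.07,0],[0,0.09,0],[0,0.1,0],[0,0.1,0],[0,0.1,0],[0,0.1,0],[0,0.1,0]],"rotation":[[0,0,0],[0,0,0],[0,0,0],[0,0,0],[0,0,0],[0,0,0],[0,0,0],[0,0,0],[0,0,0],[0,0,0]],"grip":[1,1,1,1,1,1,1,1,1,1]}'; done; python3 edge.py
```

```text
time: 8.58
tool_pos: [0.5313, -0.0477, 0.0514]
tool_rot: [-0.002, 0.703, 0.711, -0.001]
contact_force: [-2.7, -0.1, 8.1]
gripper_width: 0.287
time: 9.42
tool_pos: [0.5323, -0.0477, 0.0514]
tool_rot: [-0.002, 0.703, 0.711, -0.001]
contact_force: [-2.9, 0.1, 7.0]
gripper_width: 0.286
50 yaw 0.22472411034211073 rms 0.00038837528565383305
L gap mm 2.084543145101314
R gap mm 3.7526325967079215
```

```bash
for i in 1 2 ; do python3 -m pendant '{"linear":[[0,0.01,0],[0,0.02,0],[0,0.03,0],[0,0.04,0],[0,0.05,0],[0,0.05,0],[0,0.05,0],[0,0.05,0],[0,0.05,0],[0,0.05,0]],"rotation":[[0,0,0],[0,0,0],[0,0,0],[0,0,0],[0,0,0],[0,0,0],[0,0,0],[0,0,0],[0,0,0],[0,0,0]],"grip":[1,1,1,1,1,1,1,1,1,1]}'; done; python3 edge.py
```

```text
time: 10.3
tool_pos: [0.5328, -0.0477, 0.0514]
tool_rot: [-0.002, 0.703, 0.711, -0.001]
contact_force: [-2.6, 0.0, 7.0]
gripper_width: 0.287
time: 11.13
tool_pos: [0.5333, -0.0477, 0.0514]
tool_rot: [-0.002, 0.703, 0.711, -0.001]
contact_force: [-3.1, -0.8, 7.1]
gripper_width: 0.286
31 yaw 0.6661797052205829 rms 0.00017360370581719493
L gap mm 0.7073760088714748
R gap mm 0.7411696825883789
```

```bash
for i in 1 2 ; do python3 -m pendant '{"linear":[[0,0.01,0],[0,0.02,0],[0,0.03,0],[0,0.04,0],[0,0.04,0],[0,0.04,0],[0,0.04,0],[0,0.04,0],[0,0.04,0],[0,0.04,0]],"rotation":[[0,0,0],[0,0,0],[0,0,0],[0,0,0],[0,0,0],[0,0,0],[0,0,0],[0,0,0],[0,0,0],[0,0,0]],"grip":[1,1,1,1,1,1,1,1,1,1]}'; done; python3 edge.py
```

```text
time: 12.02
tool_pos: [0.5337, -0.0477, 0.0514]
tool_rot: [-0.002, 0.703, 0.711, -0.001]
contact_force: [-2.9, 0.0, 7.3]
gripper_width: 0.283
time: 12.85
tool_pos: [0.5341, -0.0477, 0.0514]
tool_rot: [-0.002, 0.703, 0.711, -0.001]
contact_force: [-2.9, 0.4, 7.4]
gripper_width: 0.287
42 yaw -0.25884555801195647 rms 0.000488097009658027
L gap mm 0.5760972000081093
R gap mm 4.034274134427219
```

```bash
for i in 1 2 ; do python3 -m pendant '{"linear":[[0,0.01,0],[0,0.02,0],[0,0.03,0],[0,0.04,0],[0,0.04,0],[0,0.04,0],[0,0.04,0],[0,0.04,0],[0,0.04,0],[0,0.04,0]],"rotation":[[0,0,0],[0,0,0],[0,0,0],[0,0,0],[0,0,0],[0,0,0],[0,0,0],[0,0,0],[0,0,0],[0,0,0]],"grip":[1,1,1,1,1,1,1,1,1,1]}'; done
```

```text
time: 13.73
tool_pos: [0.5345, -0.0477, 0.0514]
tool_rot: [-0.002, 0.703, 0.711, -0.001]
contact_force: [-2.3, -0.3, 6.3]
gripper_width: 0.285
time: 14.57
tool_pos: [0.5349, -0.0477, 0.0514]
tool_rot: [-0.002, 0.703, 0.711, -0.001]
contact_force: [-3.3, -0.1, 6.6]
gripper_width: 0.285
```

```bash
for i in 1 2 ; do python3 -m pendant '{"linear":[[0,0.01,0],[0,0.02,0],[0,0.03,0],[0,0.04,0],[0,0.04,0],[0,0.04,0],[0,0.04,0],[0,0.04,0],[0,0.04,0],[0,0.04,0]],"rotation":[[0,0,0],[0,0,0],[0,0,0],[0,0,0],[0,0,0],[0,0,0],[0,0,0],[0,0,0],[0,0,0],[0,0,0]],"grip":[1,1,1,1,1,1,1,1,1,1]}'; done
python3 - <<'E'
from h import *
im=manip.grab_frame("scene");np.save("sc2.npy",im)
a=[cv2.resize(im[v-25:v+25,u-35:u+35],None,fx=8,fy=8,interpolation=cv2.INTER_CUBIC) for u,v in((318,215),(289,178))]
cv2.imwrite("pics/s2.png",cv2.resize(np.vstack(a),None,fx=.75,fy=.75)[...,::-1])
E
```

```text
time: 15.4
tool_pos: [0.5352, -0.0477, 0.0513]
tool_rot: [-0.002, 0.703, 0.711, -0.002]
contact_force: [-4.1, 0.3, 6.6]
gripper_width: 0.286
time: 16.23
tool_pos: [0.5354, -0.0477, 0.0514]
tool_rot: [-0.002, 0.703, 0.711, -0.002]
contact_force: [-4.6, -0.6, 8.4]
gripper_width: 0.287
```

View pics/s2.png

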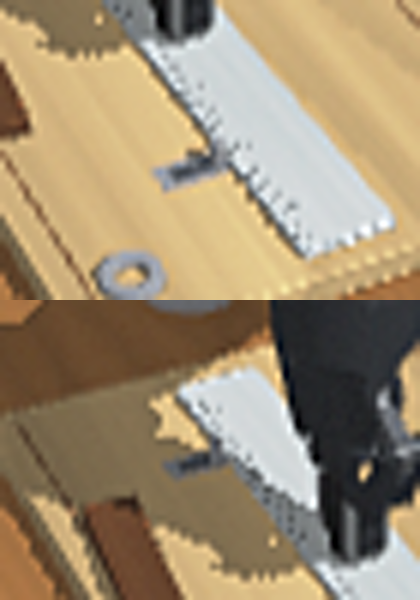

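The rule edge is at or near both pins: the left pin is at (225,155) in the upper crop and the right pin at (220,455) in the lower one. The force is starting to rise, so I'll continue gently.

```bash
for i in 1 2 ; do python3 -m pendant '{"linear":[[0,0.01,0],[0,0.02,0],[0,0.03,0],[0,0.04,0],[0,0.04,0],[0,0.04,0],[0,0.04,0],[0,0.04,0],[0,0.04,0],[0,0.04,0]],"rotation":[[0,0,0],[0,0,0],[0,0,0],[0,0,0],[0,0,0],[0,0,0],[0,0,0],[0,0,0],[0,0,0],[0,0,0]],"grip":[1,1,1,1,1,1,1,1,1,1]}'; done; python3 -c "
from h import *
print(manip.state()['ft_torque'])"
```

```text
time: 17.12
tool_pos: [0.5355, -0.0477, 0.0514]
tool_rot: [-0.003, 0.703, 0.711, -0.002]
contact_force: [-5.7, -0.6, 10.0]
gripper_width: 0.281
time: 17.95
tool_pos: [0.5356, -0.0477, 0.0514]
tool_rot: [-0.003, 0.703, 0.711, -0.002]
contact_force: [-7.6, -0.7, 11.5]
gripper_width: 0.289
[-0.19647331  1.0228487  -0.07445173]
```

```bash
for i in 1 2 ; do python3 -m pendant '{"linear":[[0,0.01,-0.02],[0,0.02,-0.03],[0,0.03,-0.05],[0,0.04,-0.05],[0,0.04,-0.05],[0,0.04,-0.05],[0,0.04,-0.05],[0,0.04,-0.05],[0,0.04,-0.05],[0,0.04,-0.05]],"rotation":[[0,0,0],[0,0,0],[0,0,0],[0,0,0],[0,0,0],[0,0,0],[0,0,0],[0,0,0],[0,0,0],[0,0,0]],"grip":[1,1,1,1,1,1,1,1,1,1]}'; done; python3 -c "
from h import *
print(manip.state()['ft_torque'])"
```

```text
time: 18.78
tool_pos: [0.5356, -0.0476, 0.0515]
tool_rot: [-0.003, 0.703, 0.711, -0.003]
contact_force: [-7.0, -1.0, 8.3]
gripper_width: 0.286
time: 19.62
tool_pos: [0.5357, -0.0476, 0.0515]
tool_rot: [-0.004, 0.703, 0.711, -0.003]
contact_force: [-6.8, -1.4, 7.3]
gripper_width: 0.289
[-0.26867787  0.98241487 -0.08516177]
```

```bash
for i in 1 2 ; do python3 -m pendant '{"linear":[[0,0.01,0],[0,0.02,0],[0,0.03,0],[0,0.04,0],[0,0.05,0],[0,0.05,0],[0,0.05,0],[0,0.05,0],[0,0.05,0],[0,0.05,0]],"rotation":[[0,0,0],[0,0,0],[0,0,0],[0,0,0],[0,0,0],[0,0,0],[0,0,0],[0,0,0],[0,0,0],[0,0,0]],"grip":[1,1,1,1,1,1,1,1,1,1]}'; done; python3 -c "
from h import *
print(manip.state()['ft_torque'])"
```

```text
time: 20.45
tool_pos: [0.5358, -0.0476, 0.0515]
tool_rot: [-0.004, 0.703, 0.711, -0.003]
contact_force: [-8.4, -1.0, 9.2]
gripper_width: 0.287
time: 21.28
tool_pos: [0.5358, -0.0476, 0.0516]
tool_rot: [-0.004, 0.703, 0.711, -0.004]
contact_force: [-10.1, -0.3, 11.1]
gripper_width: 0.288
[-0.32856498  1.6118096  -0.08318847]
```

```bash
python3 -m pendant '{"linear":[[0,0.01,0],[0,0.02,-0.01],[0,0.03,-0.02],[0,0.04,-0.02],[0,0.05,-0.02],[0,0.06,-0.02],[0,0.06,-0.02],[0,0.06,-0.02],[0,0.06,-0.02],[0,0.06,-0.02]],"rotation":[[0,0,0],[0,0,0],[0,0,0],[0,0,0],[0,0,0],[0,0,0],[0,0,0],[0,0,0],[0,0,0],[0,0,0]],"grip":[1,1,1,1,1,1,1,1,1,1]}'; python3 -c "
from h import *
print(manip.state()['ft_torque'])"
```

```text
time: 22.12
tool_pos: [0.536, -0.0476, 0.0516]
tool_rot: [-0.005, 0.703, 0.711, -0.004]
contact_force: [-11.7, -1.4, 12.0]
gripper_width: 0.285
[-0.34117248  1.79814176 -0.10800571]
```

```bash
python3 -m pendant '{"linear":[[0,0,0],[0,0,0],[0,0,0],[0,0,0],[0,0,0],[0,0,0],[0,0,0],[0,0,0],[0,0,0],[0,0,0]],"rotation":[[0,0,0],[0,0,0],[0,0,0],[0,0,0],[0,0,0],[0,0,0],[0,0,0],[0,0,0],[0,0,0],[0,0,0]],"grip":[1,1,1,1,1,1,1,1,1,1]}'; python3 -m pendant '{"linear":[[0,-0.03,0],[0,-0.06,0],[0,-0.09,0],[0,-0.12,0],[0,-0.15,0],[0,-0.18,0],[0,-0.2,0],[0,-0.2,0],[0,-0.2,0],[0,-0.2,0]],"rotation":[[0,0,0],[0,0,0],[0,0,0],[0,0,0],[0,0,0],[0,0,0],[0,0,0],[0,0,0],[0,0,0],[0,0,0]],"grip":[1,1,1,1,1,1,1,1,1,1]}'; python3 edge.py
```

```text
time: 22.95
tool_pos: [0.536, -0.0476, 0.0516]
tool_rot: [-0.005, 0.703, 0.711, -0.004]
contact_force: [-12.4, -1.5, 11.6]
gripper_width: 0.288
time: 23.78
tool_pos: [0.5357, -0.0476, 0.0515]
tool_rot: [-0.003, 0.703, 0.711, -0.002]
contact_force: [-6.3, -0.1, 5.4]
gripper_width: 0.286
43 yaw -0.5471662273649 rms 0.000560238374562244
L gap mm -1.0009965604055724
R gap mm 3.524382309701422
```

```bash
python3 -m pendant '{"linear":[[0,-0.03,0],[0,-0.06,0],[0,-0.09,0],[0,-0.1,0],[0,-0.1,0],[0,-0.1,0],[0,-0.1,0],[0,-0.1,0],[0,-0.1,0],[0,-0.1,0]],"rotation":[[0,0,0],[0,0,0],[0,0,0],[0,0,0],[0,0,0],[0,0,0],[0,0,0],[0,0,0],[0,0,0],[0,0,0]],"grip":[1,1,1,1,1,1,1,1,1,1]}';python3 -m pendant '{"linear":[[0,0,0],[0,0,0],[0,0,0],[0,0,0],[0,0,0],[0,0,0],[0,0,0],[0,0,0],[0,0,0],[0,0,0]],"rotation":[[0,0,0],[0,0,0],[0,0,0],[0,0,0],[0,0,0],[0,0,0],[0,0,0],[0,0,0],[0,0,0],[0,0,0]],"grip":[0.8,0.7,0.6,0.5,0.4,0.3,0.2,0.1,0,0]}'; python3 -c "
from h import *
move([.52,.3787,.12],180+5.2)
move([.52,.3787,.12],5.2)
print(manip.state()['joint_pos'])"
```

```text
time: 24.67
tool_pos: [0.5358, -0.0476, 0.0516]
tool_rot: [-0.002, 0.703, 0.711, -0.001]
contact_force: [-5.0, -1.5, -1.9]
gripper_width: 0.288
time: 25.5
tool_pos: [0.5379, -0.048, 0.0534]
tool_rot: [0.0, 0.703, 0.711, 0.0]
contact_force: [-0.2, 0.3, -0.4]
gripper_width: 1.002
t 25.5 pos [ 0.5379 -0.048   0.0534] F [-0.21  0.32 -0.43] w 1.002
yaw now 90.64
shift cm [42.69 -1.31 -6.66] rot [ 2.000e-02  2.000e-02 -9.456e+01]
t 25.5 pos [ 0.5379 -0.048   0.0534] F [-0.21  0.32 -0.43] w 1.002
yaw now 90.64
shift cm [42.69 -1.31 -6.66] rot [ 2.000e-02 -2.000e-02  8.544e+01]
[-2.26853084e-01  6.57585675e-02  1.95721403e+00  7.22713260e-05
  1.11823182e+00 -1.80879140e+00]
```

```bash
python3 -m pendant '{"linear":[[0,0,-2],[0,0,-5],[0,0,-7.5],[2,-0.1,-8],[5,-0.2,-8],[9,-0.3,-8],[13,-0.4,-8],[17,-0.6,-8],[21,-0.7,-8],[25,-0.8,-8]],"rotation":[[0,0,0],[0,0,0],[0,0,3],[0,0,9],[0,0,16],[0,0,23],[0,0,30],[0,0,37],[0,0,44],[0,0,51]],"grip":[0,0,0,0,0,0,0,0,0,0]}'; python3 -c "
from h import *
move([.52,.3787,.12],5.2)"
```

```text
time: 26.33
tool_pos: [0.5272, 0.192, 0.1335]
tool_rot: [0.0, 0.934, 0.357, 0.0]
contact_force: [1.0, -1.1, 0.4]
gripper_width: 0.999
t 26.33 pos [0.5272 0.192  0.1335] F [ 1.01 -1.09  0.37] w 0.999
yaw now 41.79
shift cm [ 11.9  -14.4    1.35] rot [ 1.000e-02 -3.000e-02  3.659e+01]
```

```bash
python3 -m pendant '{"linear":[[2,-2.6,0],[4.1,-5.4,0],[6.2,-8.1,0],[8.2,-10.8,0],[10,-13.2,0],[10.7,-14.1,0],[10.7,-14.1,0],[10.7,-14.1,0],[10.7,-14.1,0],[10.7,-14.1,0]],"rotation":[[0,0,7],[0,0,14],[0,0,21],[0,0,28],[0,0,34.5],[0,0,34.5],[0,0,34.5],[0,0,34.5],[0,0,34.5],[0,0,34.5]],"grip":[0,0,0,0,0,0,0,0,0,0]}'
python3 - <<'E'
from h import *
im=manip.grab_frame("top");np.save("top2.npy",im);s=manip.grab_frame("scene")
a=cv2.resize(im[130:255,140:460],None,fx=2.4,fy=2.4,interpolation=cv2.INTER_CUBIC)
b=cv2.resize(s[160:340,260:470],None,fx=1.4,fy=1.4);b2=cv2.resize(s[150:240,270:400],None,fx=2.8,fy=2.8,interpolation=cv2.INTER_CUBIC)
c=np.zeros((560,768,3),np.uint8);c[:300]=a;c[300:300+252,:294]=b;c[300:300+252,300:664]=b2
cv2.imwrite("pics/t2.png",c[...,::-1])
move([.52,.3787,.033],5.2)
E
python3 edge.py top2.npy
```

```text
time: 27.17
tool_pos: [0.5126, 0.3651, 0.1332]
tool_rot: [0.0, 0.998, 0.066, -0.0]
contact_force: [1.0, 0.4, 0.5]
gripper_width: 0.999
t 27.27 pos [0.5127 0.3653 0.1333] F [-0.72 -0.36 -0.14] w 1.003
yaw now 7.55
shift cm [ 0.9  -1.23 10.03] rot [0.01 0.01 2.35]Traceback (most recent call last):
  File "edge.py", line 21, in <module>
    a,b=np.polyfit(P[:,1],P[:,0],1);r=P[:,0]-(a*P[:,1]+b);P=P[abs(r)<.0015]
        ~~~~~~~~~~^^^^^^^^^^^^^^^^^
    raise TypeError("expected non-empty vector for x")
TypeError: expected non-empty vector for x
```

View pics/t2.png

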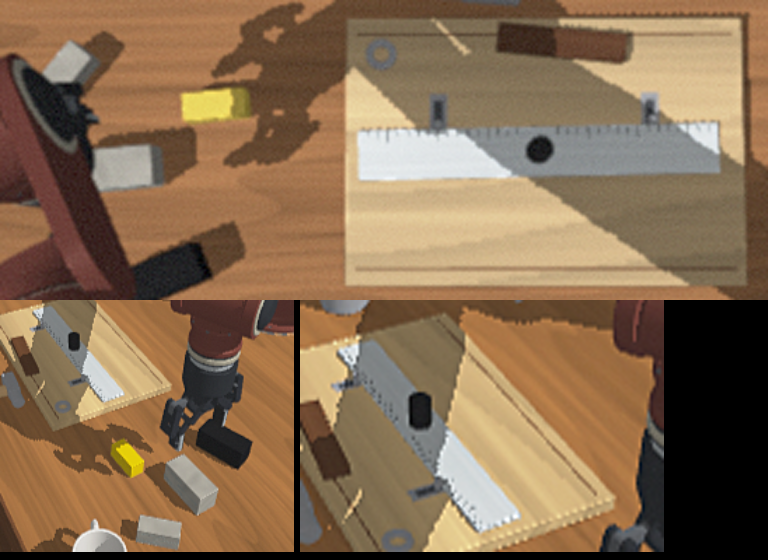

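```bash
sed -i 's/182:222/173:213/;s/182+j/173+j/' edge.py; python3 edge.py top2.npy; sed 's/c<45/c<75/;s/<60).all/<85).all/' edge.py > edge2.py; python3 edge2.py top2.npy; python3 -c "
from h import *
t=np.load('top2.npy');h=cv2.cvtColor(t,cv2.COLOR_RGB2HSV)
for u in(300,310,335,350,400,420,430):print(u,h[174:196,u,1].tolist())"
```

```text
51 yaw 0.6328904371755358 rms 0.00021949035422028776
L gap mm -1.279366226491207
R gap mm -1.1223323516122767
41 yaw 0.6353931912289528 rms 0.0006130470987171994
L gap mm -0.8955318509714415
R gap mm -0.747763420694417
300 [78, 83, 81, 77, 76, 79, 81, 80, 82, 71, 10, 12, 8, 8, 5, 7, 7, 7, 7, 9, 8, 8]
310 [87, 85, 84, 86, 84, 86, 89, 84, 88, 66, 4, 14, 9, 7, 5, 8, 8, 5, 7, 8, 8, 8]
335 [92, 88, 90, 83, 84, 90, 86, 85, 80, 38, 4, 19, 16, 12, 13, 8, 4, 7, 4, 7, 8, 6]
350 [86, 84, 88, 86, 90, 82, 91, 93, 57, 2, 16, 11, 13, 13, 10, 13, 14, 11, 10, 11, 17, 11]
400 [84, 83, 86, 83, 84, 89, 96, 61, 2, 19, 13, 16, 7, 12, 9, 11, 11, 7, 5, 15, 11, 7]
420 [83, 86, 84, 84, 88, 87, 82, 33, 7, 15, 9, 14, 13, 12, 12, 14, 11, 12, 14, 7, 12, 11]
430 [85, 85, 80, 82, 82, 84, 73, 11, 15, 13, 6, 5, 8, 8, 14, 12, 9, 9, 11, 11, 9, 12]
```

```bash
python3 -m pendant '{"linear":[[0.4,-0.6,1],[0.9,-1.2,3],[0.9,-1.2,5],[0.9,-1.2,7],[0.9,-1.2,8.5],[0.9,-1.2,9.5],[0.9,-1.2,10],[0.9,-1.2,10],[0.9,-1.2,10],[0.9,-1.2,10]],"rotation":[[0,0,1],[0,0,2.3],[0,0,2.3],[0,0,2.3],[0,0,2.3],[0,0,2.3],[0,0,2.3],[0,0,2.3],[0,0,2.3],[0,0,2.3]],"grip":[0,0,0,0,0,0,0,0,0,0]}'
```

```text
time: 28.1
tool_pos: [0.5206, 0.3802, 0.0348]
tool_rot: [-0.001, 0.999, 0.046, 0.001]
contact_force: [0.9, 0.4, 0.3]
gripper_width: 1.002
```

```bash
python3 -m pendant '{"linear":[[0,0,0],[0,0,0],[0,0,0],[0,0,0],[0,0,0],[0,0,0],[0,0,0],[0,0,0],[0,0,0],[0,0,0]],"rotation":[[0,0,0],[0,0,0],[0,0,0],[0,0,0],[0,0,0],[0,0,0],[0,0,0],[0,0,0],[0,0,0],[0,0,0]],"grip":[0.1,0.2,0.3,0.4,0.5,0.6,0.7,0.8,1,1]}';python3 -m pendant '{"linear":[[0,0,0],[0,0,0],[0,0,0],[0,0,0],[0,0,-0.5],[0,0,-1.5],[0,0,-3],[0,0,-5],[0,0,-7],[0,0,-8]],"rotation":[[0,0,0],[0,0,0],[0,0,0],[0,0,0],[0,0,0],[0,0,0],[0,0,0],[0,0,0],[0,0,0],[0,0,0]],"grip":[1,1,1,1,1,1,1,1,1,1]}'
python3 - <<'E'
from h import *
t=np.load("top2.npy");g=t.max(2)
m=(g<50).astype(np.uint8);m[:175]=0;m[210:]=0;m[:,:350]=0;m[:,385:]=0
C=max(cv2.findContours(m,0,1)[0],key=cv2.contourArea);(u,v),r=cv2.minEnclosingCircle(C);print("knob",u,v,r,pt("top",u,v,.058))
s=manip.grab_frame("scene");t=manip.grab_frame("top")
cv2.imwrite("pics/s3.png",np.hstack([cv2.resize(s[160:340,300:500],None,fx=2,fy=2),cv2.resize(t[120:260,140:340],None,fx=2,fy=2)[:280].repeat(1,0) if 0 else cv2.copyMakeBorder(cv2.resize(t[120:260,140:340],None,fx=2,fy=2),0,80,0,0,0)])[...,::-1])
move([.534,.03,.10],0.6)
E
```

```text
time: 28.93
tool_pos: [0.5206, 0.38, 0.0342]
tool_rot: [-0.0, 0.999, 0.046, 0.001]
contact_force: [2.5, 0.6, 4.3]
gripper_width: 0.462
time: 29.77
tool_pos: [0.52, 0.3802, 0.1162]
tool_rot: [-0.001, 0.999, 0.047, 0.001]
contact_force: [-0.1, 0.8, -4.6]
gripper_width: 0.46
knob 364.4534912109375 191.89535522460938 4.925866603851318 [ 0.5334688  -0.04602932  0.058     ]
t 29.87 pos [0.5208 0.3805 0.1163] F [-0.08  0.5  -5.44] w 0.463
yaw now 5.33
shift cm [-1.94 35.02  1.55] rot [-0.13 -0.23  4.73]
```

View pics/s3.png

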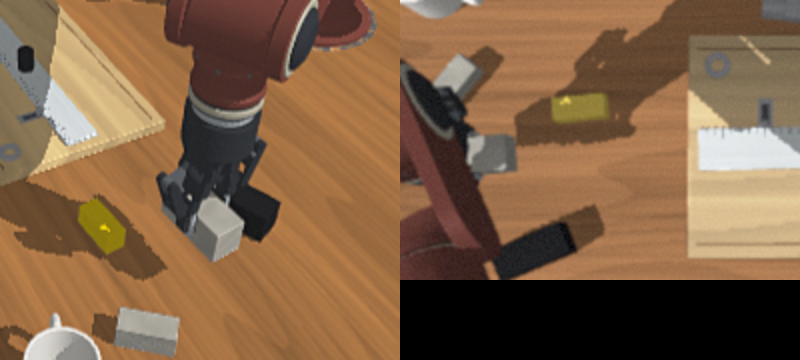

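```bash
python3 -m pendant '{"linear":[[-0.1,1,0],[-0.2,3,0],[-0.4,6,0],[-0.5,9.5,0],[-0.8,13,0],[-1,16.5,0],[-1.2,20,0],[-1.4,23.5,0],[-1.6,27,0],[-1.8,30,0]],"rotation":[[0,0,0],[0,0,0.5],[0,0,1],[0,0,1.5],[0,0,2],[0,0,2.5],[0,0,3],[0,0,3.5],[0,0,4],[0,0,4.7]],"grip":[1,1,1,1,1,1,1,1,1,1]}';python3 -m pendant '{"linear":[[0,1.5,0],[0,3,0],[0,4.5,0],[0,5.5,0],[0,5.5,0.5],[0,5.5,1.5],[0,5.5,1.5],[0,5.5,1.5],[0,5.5,1.5],[0,5.5,1.5]],"rotation":[[0,0,0],[0,0,0],[0,0,0],[0,0,0],[0,0,0],[0,0,0],[0,0,0],[0,0,0],[0,0,0],[0,0,0]],"grip":[1,1,1,1,1,1,1,1,1,1]}'; python3 -c "
from h import *
move([.533,.0195,.065],0.64)"
```

```text
time: 30.7
tool_pos: [0.5275, 0.0767, 0.1111]
tool_rot: [0.0, 1.0, 0.005, -0.002]
contact_force: [1.1, 0.2, -5.1]
gripper_width: 0.459
time: 31.53
tool_pos: [0.5303, 0.0249, 0.0984]
tool_rot: [-0.0, 1.0, 0.006, 0.0]
contact_force: [0.6, -0.1, -5.4]
gripper_width: 0.46
t 31.53 pos [0.5303 0.0249 0.0984] F [ 0.61 -0.09 -5.43] w 0.46
yaw now 0.68
shift cm [0.26 0.54 3.34] rot [-0.   -0.01  0.04]
```

```bash
python3 -m pendant '{"linear":[[0.13,0.3,0],[0.26,0.54,0.5],[0.26,0.54,1],[0.26,0.54,1.5],[0.26,0.54,2],[0.26,0.54,2.5],[0.26,0.54,2.9],[0.26,0.54,3.1],[0.26,0.54,3.1],[0.26,0.54,3.1]],"rotation":[[0,0,0],[0,0,0],[0,0,0],[0,0,0],[0,0,0],[0,0,0],[0,0,0],[0,0,0],[0,0,0],[0,0,0]],"grip":[1,1,1,1,1,1,1,1,1,1]}'
python3 - <<'E'
from h import *
move([.533,.0195,.0582],0.64)
s=manip.grab_frame("scene");t=manip.grab_frame("top")
a=cv2.resize(s[140:250,250:390],None,fx=4,fy=4,interpolation=cv2.INTER_CUBIC)
cv2.imwrite("pics/s4.png",a[...,::-1])
E
```

```text
time: 32.37
tool_pos: [0.5328, 0.019, 0.0672]
tool_rot: [-0.0, 1.0, 0.005, -0.0]
contact_force: [0.2, -0.2, -4.6]
gripper_width: 0.458
t 32.37 pos [0.5328 0.019  0.0672] F [ 0.22 -0.21 -4.64] w 0.458
yaw now 0.62
shift cm [ 0.02 -0.05  0.9 ] rot [-0.    0.01 -0.02]
```

View pics/s4.png

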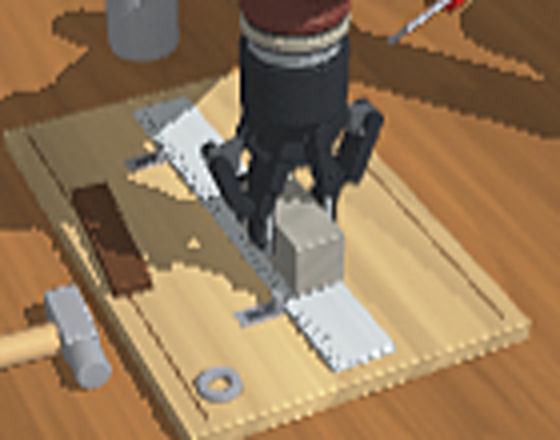

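The stone (310,240) is over the rule, between the knob and the left pin, and its front face is set back from the edge. I'll lower it slowly.

```bash
python3 -m pendant '{"linear":[[0,0,0.1],[0,0,0.2],[0,0,0.3],[0,0,0.4],[0,0,0.5],[0,0,0.6],[0,0,0.65],[0,0,0.7],[0,0,0.7],[0,0,0.7]],"rotation":[[0,0,0],[0,0,0],[0,0,0],[0,0,0],[0,0,0],[0,0,0],[0,0,0],[0,0,0],[0,0,0],[0,0,0]],"grip":[1,1,1,1,1,1,1,1,1,1]}';python3 -m pendant '{"linear":[[0,0,0.01],[0,0,0.03],[0,0,0.04],[0,0,0.06],[0,0,0.07],[0,0,0.08],[0,0,0.09],[0,0,0.1],[0,0,0.1],[0,0,0.1]],"rotation":[[0,0,0],[0,0,0],[0,0,0],[0,0,0],[0,0,0],[0,0,0],[0,0,0],[0,0,0],[0,0,0],[0,0,0]],"grip":[1,1,1,1,1,1,1,1,1,1]}'
```

```text
time: 33.3
tool_pos: [0.5328, 0.0189, 0.0603]
tool_rot: [0.0, 1.0, 0.005, -0.0]
contact_force: [0.6, 0.6, -4.3]
gripper_width: 0.461
time: 34.13
tool_pos: [0.5328, 0.0189, 0.0593]
tool_rot: [-0.0, 1.0, 0.005, 0.0]
contact_force: [1.0, 0.4, -6.0]
gripper_width: 0.454
```

```bash
for i in 1 2; do python3 -m pendant '{"linear":[[0,0,0.01],[0,0,0.02],[0,0,0.03],[0,0,0.04],[0,0,0.05],[0,0,0.06],[0,0,0.07],[0,0,0.07],[0,0,0.07],[0,0,0.07]],"rotation":[[0,0,0],[0,0,0],[0,0,0],[0,0,0],[0,0,0],[0,0,0],[0,0,0],[0,0,0],[0,0,0],[0,0,0]],"grip":[1,1,1,1,1,1,1,1,1,1]}'; done
```

```text
time: 34.97
tool_pos: [0.5328, 0.0189, 0.0586]
tool_rot: [-0.0, 1.0, 0.005, 0.0]
contact_force: [-0.3, -0.2, -5.3]
gripper_width: 0.46
time: 35.8
tool_pos: [0.533, 0.0189, 0.0582]
tool_rot: [0.0, 1.0, 0.005, 0.0]
contact_force: [-0.5, -0.1, -2.4]
gripper_width: 0.458
```

```bash
python3 -m pendant '{"linear":[[0,0,0.01],[0,0,0.02],[0,0,0.03],[0,0,0.04],[0,0,0.05],[0,0,0.06],[0,0,0.06],[0,0,0.06],[0,0,0.06],[0,0,0.06]],"rotation":[[0,0,0],[0,0,0],[0,0,0],[0,0,0],[0,0,0],[0,0,0],[0,0,0],[0,0,0],[0,0,0],[0,0,0]],"grip":[1,1,1,1,1,1,1,1,1,1]}'
```

```text
time: 36.63
tool_pos: [0.5332, 0.0189, 0.0581]
tool_rot: [0.0, 1.0, 0.005, 0.0]
contact_force: [-3.8, 1.0, 5.5]
gripper_width: 0.46
```

```bash
python3 -m pendant '{"linear":[[0,0,-0.01],[0,0,-0.02],[0,0,-0.03],[0,0,-0.03],[0,0,-0.03],[0,0,-0.03],[0,0,-0.03],[0,0,-0.03],[0,0,-0.03],[0,0,-0.03]],"rotation":[[0,0,0],[0,0,0],[0,0,0],[0,0,0],[0,0,0],[0,0,0],[0,0,0],[0,0,0],[0,0,0],[0,0,0]],"grip":[1,1,1,1,1,1,1,1,1,1]}'
python3 -m pendant '{"linear":[[0,0,0],[0,0,0],[0,0,0],[0,0,0],[0,0,0],[0,0,0],[0,0,0],[0,0,0],[0,0,0],[0,0,0]],"rotation":[[0,0,0],[0,0,0],[0,0,0],[0,0,0],[0,0,0],[0,0,0],[0,0,0],[0,0,0],[0,0,0],[0,0,0]],"grip":[0.55,0.53,0.51,0.49,0.46,0.42,0.38,0.34,0.3,0.3]}'
```

```text
time: 37.47
tool_pos: [0.5332, 0.0189, 0.0581]
tool_rot: [0.0, 1.0, 0.005, 0.0]
contact_force: [-4.2, -0.4, 5.6]
gripper_width: 0.455
time: 38.3
tool_pos: [0.5329, 0.0189, 0.0576]
tool_rot: [0.0, 1.0, 0.005, 0.0]
contact_force: [-0.6, -0.7, -0.7]
gripper_width: 0.703
```

```bash
python3 -m pendant '{"linear":[[0,0,-0.5],[0,0,-1.5],[0,0,-3],[0,0,-5],[0,0,-8],[0,0,-11],[0,-2,-13],[0,-6,-13],[0,-10,-13],[0,-14,-13]],"rotation":[[0,0,0],[0,0,0],[0,0,0],[0,0,0],[0,0,0],[0,0,0],[0,0,0],[0,0,0],[0,0,0],[0,0,0]],"grip":[0.3,0.3,0.3,0.3,0.3,0.3,0.3,0.3,0.3,0.3]}'
python3 -m pendant '{"linear":[[0,-4,0],[0,-8,0],[0,-12,0],[0,-16,0],[0,-20,0],[0,-20,0],[0,-20,0],[0,-20,0],[0,-20,0],[0,-20,0]],"rotation":[[0,0,0],[0,0,0],[0,0,0],[0,0,0],[0,0,0],[0,0,0],[0,0,0],[0,0,0],[0,0,0],[0,0,0]],"grip":[0.3,0.3,0.3,0.3,0.3,0.3,0.3,0.3,0.3,0.3]}'
python3 - <<'E'
from h import *
s=manip.grab_frame("scene");t=manip.grab_frame("top");np.save("top3.npy",t)
a=cv2.resize(s[140:250,250:390],(420,330),interpolation=cv2.INTER_CUBIC);b=cv2.resize(t[130:255,275:460],None,fx=2,fy=2,interpolation=cv2.INTER_CUBIC)
c=np.zeros((330,790,3),np.uint8);c[:,:420]=a;c[:250,420:790]=b
cv2.imwrite("pics/f.png",c[...,::-1])
E
python3 edge.py top3.npy
```

```text
time: 39.13
tool_pos: [0.5318, 0.1603, 0.19]
tool_rot: [-0.0, 1.0, 0.005, 0.002]
contact_force: [0.6, 0.8, 0.0]
gripper_width: 0.7
time: 39.97
tool_pos: [0.5294, 0.3577, 0.1879]
tool_rot: [0.0, 1.0, 0.005, 0.0]
contact_force: [-0.6, -0.4, -0.5]
gripper_width: 0.701
51 yaw 0.607009659441953 rms 0.00017137870288128976
L gap mm -1.3380964829197264
R gap mm -1.0852494137851072
```

View pics/f.png

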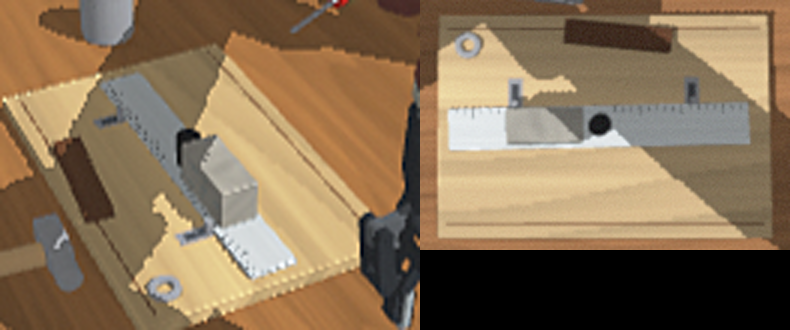

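```bash
python3 -c "
from plant import manip
s=manip.state();print(s['time'],s['contact_force']);print(manip.job_done())"
```

```text
40.0667 [-0.21355395  0.59119696  0.09984112]
the job is handed in; nothing more can be done
None
```

I slid the straightedge by its knob up to both pins and held it there. I then set the larger grey stone on it, left of the knob, and handed the job in at 40 s of the 69 s allowed.

- **Pressing on the pins:** I pushed until the wrist read about 12 N, held that for nearly a second, then eased off before letting go. There was almost no twist about the knob, so both pins were bearing. At most the pins shared about 12 N less friction, an estimated 4 to 5 N each, against the 9 N limit. No sensor reads the force on each pin directly.
- **Sliding flat:** At the hardest push the tool tilted by about 0.6°, so the rear edge may have lifted around 0.5 mm. I could not measure this.
- **Last check:** The gap to the pins measured −1.3 mm left and −1.1 mm right, against −1.3 and −1.1 mm before the stone went on. A gap cannot really be negative, so I take that as camera error. The edge stayed parallel to the pin line to about 0.3 mm and hardly moved when the stone went on. The last pictures show the stone lying flat on the rule, with the robot clear of everything.
- **Edge readings I ignored:** While the arm was shading the rule near the pins, three of the edge readings came out inconsistent (yaw +0.22°, −0.26° and −0.55°). I went by the force there and measured again once the arm was clear.
- **Bystanders:** In the last pictures the tin, slat and washer looked unmoved, but I did not measure them.

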